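# Draw a cupboard rail tight with its cam fitting

### The arm

A 6-joint arm with a two-finger parallel gripper is mounted at the origin on the work surface. World frame = base frame: x ahead of the robot, y to its left, z up, the work surface at z = 0. Lengths are in m, angles in rad, forces in N, time in s.
With the tool pointing down it reaches from about 0.375 to 0.9 m from the base axis. Payload 3.1 kg.
Tool frame: the origin (TCP) lies where the fingers leave the gripper's body, on its centre line; the fingertips stand 73 mm ahead of it and the grasp point (between the pads) lies 54 mm ahead of it; z points along the fingers, y is the line along which they close (so a half turn about z gives the same grasp; the last joint's range is limited). The gripper opens to 85 mm and grips with 20 to 120 N. Pads are 22 mm wide; open, the fingers measure 114 mm over their backs; the gripper's body (76 mm by 85 mm) begins 54 mm behind the grasp point. The pads swing forward as they close: fully open they stand 13 mm farther back than shut.
Start: joints at [-1.456, 0.527, 1.433, -0, 1.181, -0.178], TCP at [0.181, -0.598, 0.304] pointing down, gripper open.
Joint ranges: [-3.08, 3.08], [-0.75, 2.2], [0.22, 2.44], [-1.43, 4.57], [0, 2.65], [-2.85, 2.85]. Speed limits (rad/s): [2.79, 2.79, 3.14, 3.14, 3.14, 3.14].

### API

Orientations are given as a unit quaternion [x, y, z, w].
In Python, from station import manip gives the robot as it stands.
- The arm moves only by the shell command python3 -m crank 'ROWS' [FORCE]. ROWS is JSON, a list of rows, each an object with "dp": the shift along the tool's x, y, z normalised to -1 to 1, where 1 is 50 cm, a list of three; "delta_rot": the turn, a rotation vector about the tool's x, y, z normalised to -1 to 1, where 1 is 2 pi rad, a list of three; "fingers": the opening, from -1 (shut) to 1 (fully open). A call has 1 to 12 rows; each row shifts and turns the commanded pose from where the row before left it, along the tool's axes as they then stand; what a row does not reach is not made up. A row lasts 1/12 s, in which the tool goes at most 41.7 mm and 7.16 degrees, less where a joint would pass 70% of its speed; a pose out of reach is approached as far as the arm can. A call with a number of a shift or a turn outside -1 to 1 is refused whole. A call with a gripper value outside its range is refused whole. The fingers move at their own pace and stop on an object; FORCE is the grip in N (left out, the last holds). Time passes only in rows, so rows that do not move let the fingers close. It gives the time, the measured TCP pose, the force, the opening and the grip force at its end, in the units of the state.
- manip.sense(): the state, without advancing time (a new reading comes with each control period).
- manip.snapshot(name): name is "side" or "top"; returns (picture, depth): 384x512x3 uint8, red, green, blue; 384x512 float32, m along the optical axis (not along the pixel's ray), 0 where there is no reading.
- manip.camera_model(name): a dict with "fx", "fy", "cx", "cy" (pixels), "k1" (the pictures are not rectified: a ray, as slopes to the right and down, at radius r is drawn at 1 + k1 r^2 times it, then the intrinsics apply), "origin" and "attitude" of the camera in the world. Camera axes: x right, y up, looking along -z (the intrinsics and any distortion apply to the point x, -y, -z); pixel columns grow to the right and rows downward; lengths in m; the calibration is good to about 2 mm. A picture is of the moment at which its call begins. camera_model takes no time and is no camera call.
- manip.sign_off(): hands the job in; it is judged then, once.
The state is a dict: "t": time; "q": joint angles; "qd": joint speeds; "tau": joint torques, N m; "tcp_pos": TCP position; "tool_rot": TCP orientation; "force": force on the tool from outside, world axes, zero at the start; "ft_torque": the same for the moment, N m; "finger_gap": opening from 0.0 (shut) to 1.0 (fully open); "gripper_force": force on a finger pad.
Only numpy, scipy, OpenCV 4.12 (cv2) and the standard library are available. Lean on these libraries where they do the work, as an engineer would, in place of code of your own. Each camera call takes 0.05 s, during which the arm holds its last target. There are 200 camera calls.

### The job

Join the loose plywood front rail to the boiler-cupboard shelf: slide the rail up against the shelf's bored edge so that its headed stud goes into the cam, then take the T-handled key from its block, seat it in the cam's cross recess and turn it clockwise until the cam has drawn the rail firmly tight, by feel, without forcing it. Let go and leave the key standing in the cam; do not disturb the mug or the tin.

Things in the scene. Friction and masses are not known exactly. Their poses are not given: they have to be found in the camera images.
- shelf: Birch plywood shelf lying flat, fixed to the bench, 300 (x) x 240 (y) x 36 mm thick, with a pipe notch in the middle of its -y edge. Origin: centre of its underside, on the bench; z up. The +y face (y = +120 mm) is the bored edge. The cam's vertical axis is at x = 0, y = +84 mm.
- stud_bore (a point): Mouth of the 17 mm stud bore in the middle of the shelf's bored edge, 15 mm above the bench; axes as the shelf's (+y points out of the bore). At the same height, 80 mm to either side along x, are two 11 mm dowel holes, 16 mm deep.
- rail: Loose plywood front rail on its long edge, 240 (x) x 24 (y) x 75 mm tall (z), 0.24 to 0.4 kg. Origin: centre of its underside; z up. Its -y face, with stud and dowels, looks at the bored edge, parallel within 0.12 rad, 46 to 73 mm off, up to 25 mm to a side. Fitted, its axes lie along the shelf's and its origin is at shelf x = 0, y = +132 mm; up to 1 mm of gap left by hand is drawn in by the cam.
- rail_face (a point): Root of the stud in the middle of the rail's -y face, 15 mm above the bench. The steel stud (6 mm shank, 15 mm round head) reaches about 31 mm out, but is screwed in up to 1.8 mm more or less, which cannot be seen. At the same height, 80 mm to either side, stand 8 mm wooden dowels with tapered ends, 14.5 mm long.
- cam (a joint): Turn of the cam, rad, clockwise from above; starts at 0 to 0.12, slot mouth to the edge; stops at 2.7. Alone it turns at 0.10 N m. The slot meets the stud head from 0.5 on, draws it 5 mm per rad and bears up somewhere between 1.0 and 1.9, by the hidden stud length; then torque climbs 1 to 2 N m per rad. 0.30 to 0.36 N m is properly tight and holds; under 0.27 is loose; over 0.40 may crack the lip.
- cam_recess (a point): Centre of the cam's top, on its axis, flush with the shelf top 36 mm above the bench. The cam is a 36 mm zinc disc with a cross recess: two slots 22 mm long, 5.6 mm wide, 11 mm deep, along this point's own x and y axes, which turn with the cam. A short dark mark near the rim (point +y) lies over the mouth of the curved slot below.
- key: T-handled cam key, 140 g, standing in the block. Origin: underside of its tip, on the shank axis; z up the 9 mm shank. The tip is a cross with blades along the key's x and y: 15 mm wide, 2.6 mm thick for the first 4 mm, then 19 mm wide, 4 mm thick up to 14 mm. Any of four quarter turns fits the recess. It starts 12 mm above the bench; fully seated in the cam its origin is 25 mm above the bench.
- key_grip (a point): Middle of the key's black handle bar, 83 mm above the tip. The bar runs along the key's x: 70 mm long, 16 mm wide (y), 18 mm tall; axes as the key's.
- bit_block: Wooden block fixed on the bench, 75 mm square, 36 mm high, with a 23 mm round hole, 24 mm deep, in the middle of its top, in which the key stands loosely. Origin: centre of its underside.
- mug: White mug, 82 mm wide, 90 mm tall, a bystander; origin under its centre.
- tin: Red tin with black lid, 76 mm wide, 119 mm tall, a bystander; origin under its centre.
There are look-alikes about, which are no part of the job. Of the things shaped like the key, the black one is meant.

How it is judged:
By the outcome, as a careful person would: the job done as asked, in the order asked, and still so for the second after the job is handed in, with the robot touching nothing.
It also fails if it takes over 72 s, if anything falls off the work surface, if the arm or the gripper's body presses on something with over 40 N, if the wrist force passes 120 N, or if a joint passes its speed limit or range.

## Working session

There is one attempt and no reset: what is moved stays moved. The work goes in short steps, Python scripts to look and compute and a shell command to move; the robot and the scene stay as the last step left them, time stands still between calls to the robot, and variables do not carry over. Pictures are saved under pics/ and viewed, at most 10 in all, crops included, and the job is handed in when it is done.

```bash
ls; mkdir -p pics; python3 - <<'E'
from station import manip
import cv2,numpy as np
np.set_printoptions(precision=4,suppress=True)
s=manip.sense();print(s)
for n in("top","side"):
    p,d=manip.snapshot(n);cv2.imwrite(f"pics/{n}0.png",p[:,:,::-1]);np.savez(f"pics/{n}0.npz",p=p,d=d)
    print(n,manip.camera_model(n))
E
```

```text
pics
{'t': 0.0, 'q': array([-1.4555,  0.5285,  1.4339,  0.    ,  1.1814, -0.1785]), 'qd': array([ 0.0013,  0.0001, -0.0008, -0.0004,  0.0006, -0.0009]), 'tau': array([  0.0017, -44.2343, -17.8026,  -0.0001,   0.0084,   0.    ]), 'tcp_pos': array([ 0.181 , -0.5976,  0.3029]), 'tool_rot': array([ 0.9892,  0.1464,  0.    , -0.0011]), 'force': array([-0.0073,  0.6112,  0.6354]), 'ft_torque': array([-0.0101, -0.0082, -0.0018]), 'gripper_force': 0.0, 'finger_gap': 0.997385300207342}
top {'fx': 370.21878757428954, 'fy': 370.21878757428954, 'cx': 257.77529043493274, 'cy': 191.42783973719176, 'k1': -0.038791337974436846, 'origin': array([ 0.3242, -0.036 ,  1.1639]), 'attitude': array([-0.0743,  0.0614,  0.7089, -0.6987])}
side {'fx': 377.1850833026124, 'fy': 377.1850833026124, 'cx': 255.31792336327007, 'cy': 188.20378868046504, 'k1': -0.04001768643572891, 'origin': array([0.4243, 0.7971, 0.9005]), 'attitude': array([-0.0156,  0.3782,  0.9236, -0.0601])}
```

View pics/top0.png

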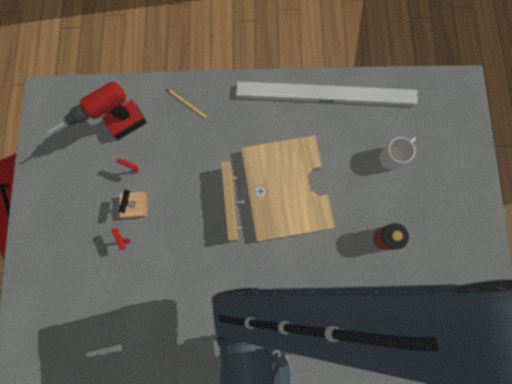

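View pics/side0.png

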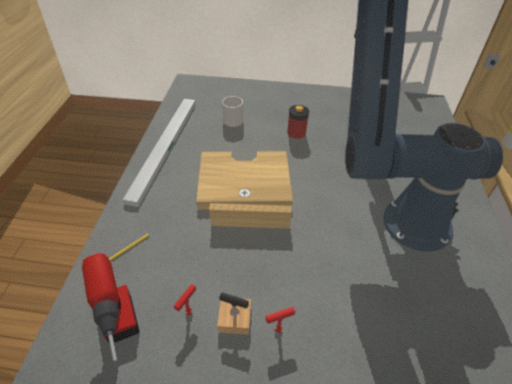

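The top view shows the shelf at about (245–333, 137–240), the cam at (261,191) and the rail at (222–238, 162–241). The black key is at (125,201) in its block at (133,205), the mug is at (398,153) and the tin at (393,237). The red keys are the look-alikes.

```bash
cat > h.py <<'E'
import numpy as np,cv2
from station import manip
from scipy.spatial.transform import Rotation as R
np.set_printoptions(precision=4,suppress=True)
def rays(n,uv):
    c=manip.camera_model(n);uv=np.atleast_2d(np.float64(uv))
    d=(uv-[c['cx'],c['cy']])/[c['fx'],c['fy']];s=d.copy()
    for _ in range(8): s=d/(1+c['k1']*(s**2).sum(1,keepdims=True))
    v=np.c_[s[:,0],-s[:,1],-np.ones(len(s))]
    return c['origin'],R.from_quat(c['attitude']).apply(v)
def plane(n,uv,z):
    o,v=rays(n,uv);return o+v*((z-o[2])/v[:,2])[:,None]
def cloud(n,d):
    g=np.dstack(np.meshgrid(np.arange(512),np.arange(384))).reshape(-1,2)
    o,v=rays(n,g);return (o+v*d.reshape(-1,1)).reshape(384,512,3)
def two(uvt,uvs):
    a,v=rays('top',uvt);b,w=rays('side',uvs);v=v[0]/np.linalg.norm(v);w=w[0]/np.linalg.norm(w)
    k=np.linalg.lstsq(np.c_[v,-w],b-a,rcond=None)[0];p,q=a+k[0]*v,b+k[1]*w
    return (p+q)/2,np.linalg.norm(p-q)
E
python3 - <<'E'
from h import *
def load(n): f=np.load(f'pics/{n}0.npz');return f['p'],f['d']
for n in('top','side'):
    p,d=load(n);P=cloud(n,d);z=P[...,2];hsv=cv2.cvtColor(p,cv2.COLOR_RGB2HSV)
    wood=(hsv[...,1]>70)&(hsv[...,0]>8)&(hsv[...,0]<30)&(d>0)
    print(n,'table z',np.median(z[300:340,100:200]) if n=='top' else np.median(z[250:300,350:400]))
    for nm,lo,hi in(('shelf',.028,.044),('rail',.065,.085)):
        m=(wood&(z>lo)&(z<hi)).astype(np.uint8)
        for c in cv2.findContours(m,0,1)[0]:
            if cv2.contourArea(c)<40: continue
            zz=.036 if nm=='shelf' else .075
            w=plane(n,c[:,0],zz)[:,:2].astype(np.float32)
            r=cv2.minAreaRect(w);print(nm,cv2.contourArea(c),r, 'zmed',np.median(z[m>0]))
            print(cv2.boxPoints(r).tolist())
    v=hsv[...,2];roi=np.zeros_like(v)
    if n=='top': roi[180:225,110:150]=1
    else: roi[285:312,212:255]=1
    m=((v<60)&(roi>0)&(z>.06)).astype(np.uint8)
    for c in cv2.findContours(m,0,1)[0]:
        if cv2.contourArea(c)<15: continue
        r=cv2.minAreaRect(c);print('bar px',r, np.median(z[m>0]));
        print(cv2.minAreaRect(plane(n,c[:,0],.104)[:,:2].astype(np.float32)))
    # grey cam
    roi=np.zeros_like(v)
    if n=='top': roi[180:202,250:272]=1
    else: roi[182:202,232:258]=1
    m=((hsv[...,1]<60)&(roi>0)).astype(np.uint8);mm=cv2.moments(m,True);u=(mm['m10']/mm['m00'],mm['m01']/mm['m00']);print('cam',u,mm['m00'],plane(n,u,.036))
    y,x=np.where(m);
    x0,y0=(110,180) if n=='top' else (210,280)
p,_=load('top');q,_=load('side')
a=cv2.resize(p[170:245,215:290],(400,400),interpolation=2);b=cv2.resize(p[180:230,105:155],(400,400),interpolation=2)
cv2.imwrite('pics/crop1.png',np.hstack([a,b])[:,:,::-1])
E
```

```text
top table z -0.000236627157192415
shelf 352.0 ((0.5093569755554199, 0.3759743273258209), (0.07735467702150345, 0.07558843493461609), 2.624608039855957) zmed 0.035464709006930994
[[0.4689895212650299, 0.4119577705860138], [0.4724508821964264, 0.33644863963127136], [0.5497244596481323, 0.33999088406562805], [0.5462630987167358, 0.4155000150203705]]
shelf 6697.5 ((0.5575449466705322, -0.1061597466468811), (0.30009758472442627, 0.23962987959384918), 8.987908363342285) zmed 0.035464709006930994
[[0.3906203508377075, -0.011257503181695938], [0.4280567169189453, -0.24794504046440125], [0.7244695425033569, -0.20106199383735657], [0.6870331764221191, 0.03562554717063904]]
rail 555.5 ((0.512906551361084, 0.0708296075463295), (0.2402684986591339, 0.02472292259335518), 5.372574806213379) zmed 0.07456520933512845
[[0.392142653465271, 0.07188838720321655], [0.39445745944976807, 0.047274067997932434], [0.633670449256897, 0.06977082788944244], [0.6313556432723999, 0.09438514709472656]]
bar px ((124.21814727783203, 200.8582763671875), (5.981925964355469, 22.40400505065918), 16.389541625976562) 0.1025
[... 2392 characters left out ...]
48425, -0.6294313073158264], [-0.48194023966789246, -0.6228037476539612]]
rail 76.0 ((2.1203396320343018, -1.290587067604065), (0.051999807357788086, 0.2698451578617096), 0.4605146050453186) zmed 0.07380814811198433
[[2.0932562351226807, -1.1558778285980225], [2.0954248905181885, -1.4257142543792725], [2.147423028945923, -1.4252963066101074], [2.145254373550415, -1.1554598808288574]]
bar px ((232.92672729492188, 301.44903564453125), (27.878032684326172, 6.771991729736328), 16.389541625976562) 0.1027180366450916
((0.513856828212738, 0.38698142766952515), (0.01660901866853237, 0.06505873054265976), 79.92916870117188)
cam (244.06493506493507, 192.53246753246754) 77.0 [[ 0.5473 -0.023   0.036 ]]
```

View pics/crop1.png

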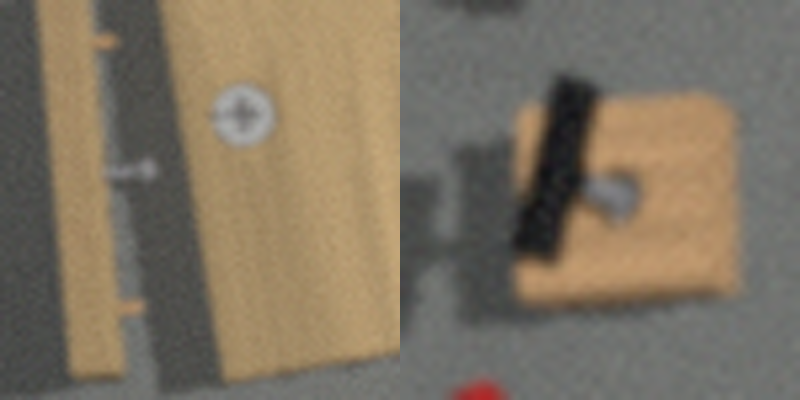

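The crop confirms the geometry. The cam sits in the shelf with its cross near (261,191) full-frame, the stud is at about (240,202), and the key stands upright in the block with its bar tilted slightly. I'm moving over the rail.

```bash
cat >> h.py <<'E'
def st():
    s=manip.sense();X=R.from_quat(s['tool_rot']).as_matrix();f=np.degrees(np.arctan2(X[1,0],X[0,0]))
    print('t',s['t'],'tcp',s['tcp_pos'],'phi',round(f,2),'tilt',X[:,2],'F',s['force'],'T',s['ft_torque'],'gap',s['finger_gap'],'gf',s['gripper_force'],'q6',s['q'][5]);return s,X,f
def to(pos,phi=None):
    s,X,f=st();d=X.T@(np.array(pos)-s['tcp_pos']);print('dp total',d/.5,'rows',np.linalg.norm(d)/.0417)
    if phi is not None: a=(phi-f+180)%360-180;print('rotz total',-a/360,'rows',abs(a)/7.16)
E
python3 -m crank '[{"dp":[0.0513,-0.0544,0],"delta_rot":[0,0,0],"fingers":1},{"dp":[0.0513,-0.0544,0],"delta_rot":[0,0,0],"fingers":1},{"dp":[0.0513,-0.0544,0],"delta_rot":[0,0,0],"fingers":1},{"dp":[0.0513,-0.0544,0],"delta_rot":[0,0,0],"fingers":1},{"dp":[0.0513,-0.0544,0],"delta_rot":[0,0,0],"fingers":1},{"dp":[0.0513,-0.0544,0],"delta_rot":[0,0,0],"fingers":1},{"dp":[0.0513,-0.0544,0],"delta_rot":[0,0,0],"fingers":1},{"dp":[0.0513,-0.0544,0],"delta_rot":[0,0,0],"fingers":1},{"dp":[0.0513,-0.0544,0],"delta_rot":[0,0,0],"fingers":1},{"dp":[0.0513,-0.0544,0],"delta_rot":[0,0,0],"fingers":1}]'
python3 -m crank '[{"dp":[0.0513,-0.0544,0.02],"delta_rot":[0,0,0],"fingers":1},{"dp":[0.0513,-0.0544,0.02],"delta_rot":[0,0,0],"fingers":1},{"dp":[0.0513,-0.0544,0.02],"delta_rot":[0,0,0],"fingers":1},{"dp":[0.0513,-0.0544,0.02],"delta_rot":[0,0,0],"fingers":1},{"dp":[0.0513,-0.0544,0.02],"delta_rot":[0,0,0],"fingers":1},{"dp":[0.0513,-0.0544,0.02],"delta_rot":[0,0,0],"fingers":1},{"dp":[0.0513,-0.0544,0.02],"delta_rot":[0,0,0],"fingers":1},{"dp":[0.0513,-0.0544,0.02],"delta_rot":[0,0,0],"fingers":1},{"dp":[0.0513,-0.0544,0.02],"delta_rot":[0,0,0],"fingers":1},{"dp":[0.0513,-0.0544,0.02],"delta_rot":[0,0,0],"fingers":1},{"dp":[0,0,0],"delta_rot":[0,0,0.016],"fingers":1},{"dp":[0,0,0],"delta_rot":[0,0,0.016],"fingers":1}]'
python3 -c "
from h import *
to([.514,.0715,.112],5.4)"
```

```text
t: 0.93
tcp_pos: [0.348, -0.2617, 0.3038]
tool_rot: [0.989, 0.146, -0.0, -0.0]
force: [1.0, 0.1, 0.6]
finger_gap: 1.0
gripper_force: 0.0
t: 1.93
tcp_pos: [0.5147, 0.0735, 0.2028]
tool_rot: [0.999, 0.046, -0.001, -0.0]
force: [0.4, -0.2, 0.8]
finger_gap: 1.005
gripper_force: 0.0
t 1.9333 tcp [0.5147 0.0735 0.2028] phi 5.3 tilt [-0.0015  0.0002 -1.    ] F [ 0.4182 -0.1636  0.8057] T [ 0.0305 -0.0354  0.0324] gap 1.0046876145450374 gf 0.0 q6 1.4048413738734415
dp total [-0.0015  0.0039  0.1815] rows 2.177076476070865
rotz total -0.0002804327779065671 rows 0.01409997207351455
```

```bash
python3 -m crank '[{"dp":[0,0.002,0.06],"delta_rot":[0,0,0],"fingers":1},{"dp":[0,0.002,0.06],"delta_rot":[0,0,0],"fingers":1},{"dp":[0,0,0.04],"delta_rot":[0,0,0],"fingers":1},{"dp":[0,0,0.02],"delta_rot":[0,0,0],"fingers":1},{"dp":[0,0,0],"delta_rot":[0,0,0],"fingers":1},{"dp":[0,0,0],"delta_rot":[0,0,0],"fingers":-0.3}]' 40
python3 -m crank '[{"dp":[0,0,0],"delta_rot":[0,0,0],"fingers":-1},{"dp":[0,0,0],"delta_rot":[0,0,0],"fingers":-1},{"dp":[0,0,0],"delta_rot":[0,0,0],"fingers":-1},{"dp":[0,0,0],"delta_rot":[0,0,0],"fingers":-1},{"dp":[0,0,0],"delta_rot":[0,0,0],"fingers":-1},{"dp":[0,0,0],"delta_rot":[0,0,0],"fingers":-1},{"dp":[0,0,0],"delta_rot":[0,0,0],"fingers":-1},{"dp":[0,0,0],"delta_rot":[0,0,0],"fingers":-1}]'
python3 -c "
from h import *
st()
p,d=manip.snapshot('top');np.savez('pics/top1.npz',p=p,d=d)
P=cloud('top',d);z=P[...,2];hsv=cv2.cvtColor(p,cv2.COLOR_RGB2HSV)
q=p.copy();cv2.imwrite('pics/top1.png',cv2.resize(q[130:260,190:350],(800,650),interpolation=2)[:600,:,::-1])
"
```

```text
t: 2.43
tcp_pos: [0.5147, 0.069, 0.1137]
tool_rot: [0.999, 0.046, -0.0, -0.0]
force: [-0.2, 0.9, 1.2]
finger_gap: 0.883
gripper_force: 0.0
t: 3.1
tcp_pos: [0.5152, 0.0691, 0.1149]
tool_rot: [0.999, 0.046, 0.001, 0.0]
force: [0.1, 0.8, 5.5]
finger_gap: 0.275
gripper_force: 41.4
t 3.1 tcp [0.5152 0.0691 0.1149] phi 5.31 tilt [ 0.0019 -0.0001 -1.    ] F [0.0853 0.8224 5.4701] T [ 0.0281  0.0862 -0.0142] gap 0.2754947586697254 gf 41.37227654457092 q6 1.3961626954106772
```

View pics/top1.png

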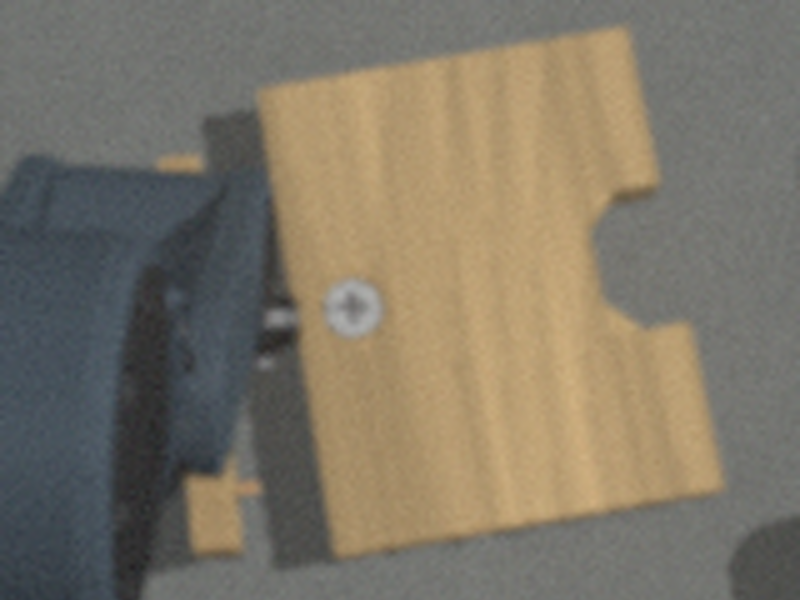

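The rail is gripped near its middle, with its end visible at crop (190–240, 470–555) and the cam at (353,307). Next I square the rail to the shelf and shift it sideways.

```bash
python3 -m crank '[{"dp":[0,0,-0.001],"delta_rot":[0,0,-0.005],"fingers":-1},{"dp":[0,0,0],"delta_rot":[0,0,-0.0051],"fingers":-1},{"dp":[0.008,0.002,0],"delta_rot":[0,0,0],"fingers":-1},{"dp":[0.012,0.004,0],"delta_rot":[0,0,0],"fingers":-1},{"dp":[0.0086,0.003,0],"delta_rot":[0,0,0],"fingers":-1},{"dp":[0.004,0.001,0],"delta_rot":[0,0,0],"fingers":-1},{"dp":[0,0,0],"delta_rot":[0,0,0],"fingers":-1},{"dp":[0,0,0],"delta_rot":[0,0,0],"fingers":-1}]'
cat > rel.py <<'E'
from h import *
import sys
st()
p,d=manip.snapshot('top');P=cloud('top',d);z=P[...,2];hsv=cv2.cvtColor(p,cv2.COLOR_RGB2HSV)
wood=(hsv[...,1]>70)&(hsv[...,0]>8)&(hsv[...,0]<30)&(d>0)
roi=np.zeros(z.shape,bool);roi[120:260,205:350]=1
m=(wood&roi&(z>.028)&(z<.044)).astype(np.uint8);c=max(cv2.findContours(m,0,1)[0],key=cv2.contourArea)
(cx,cy),wh,a=cv2.minAreaRect(plane('top',c[:,0],.036)[:,:2].astype(np.float32));a=a if a<45 else a-90
print('shelf',cx,cy,wh,a)
a0=np.radians(9.0);A=np.array([[np.cos(a0),np.sin(a0)],[-np.sin(a0),np.cos(a0)]]);C=np.array([.5575,-.1062])
m=(wood&roi&(z>.062)&(z<.09)).astype(np.uint8)
for c in cv2.findContours(m,0,1)[0]:
    if cv2.contourArea(c)<12: continue
    w=(plane('top',c[:,0],.075)[:,:2]-C)@A.T*1000
    print('rail piece area',cv2.contourArea(c),'x',w[:,0].min(),w[:,0].max(),'y',w[:,1].min(),w[:,1].max())
    r=cv2.minAreaRect(w.astype(np.float32));print(r)
cv2.imwrite(f'pics/{sys.argv[1]}.png',cv2.resize(p[150:250,200:280],(480,600),interpolation=2)[:,:,::-1])
E
python3 rel.py top2
```

```text
t: 3.82
tcp_pos: [0.5289, 0.0669, 0.1149]
tool_rot: [0.997, 0.078, -0.003, -0.0]
force: [-5.0, 0.7, 7.6]
finger_gap: 0.273
gripper_force: 41.8
t 3.8167 tcp [0.5289 0.0669 0.1149] phi 8.96 tilt [-0.0064  0.0003 -1.    ] F [-4.995   0.6697  7.5766] T [-0.1077  0.801  -0.0541] gap 0.27307147423134687 gf 41.827322244644165 q6 1.3310018012562925
shelf 0.557579517364502 -0.10599859058856964 (0.30002090334892273, 0.23989474773406982) 8.973159790039062
rail piece area 114.0 x -123.91800398637993 -71.94867983574346 y 164.6954999115944 189.14658143693254
((-97.905029296875, 176.95986938476562), (24.137441635131836, 52.0545654296875), 89.56031799316406)
```

View pics/top2.png

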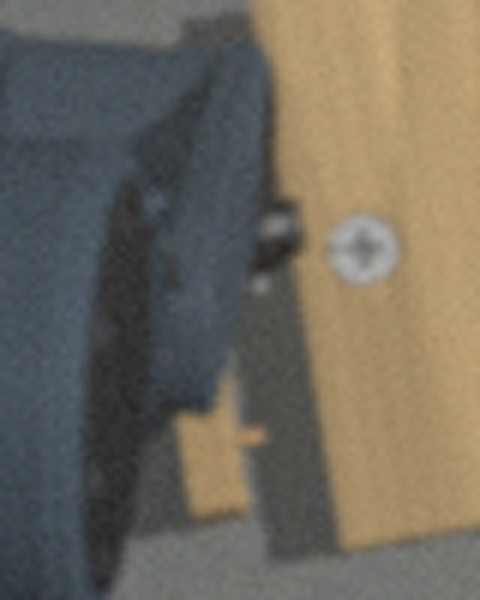

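```bash
python3 -m crank '[{"dp":[0.003,0,-0.002],"delta_rot":[0,0,0],"fingers":-1},{"dp":[0.003,0.004,-0.001],"delta_rot":[0,0,0],"fingers":-1},{"dp":[0.001,0.008,0],"delta_rot":[0,0,0],"fingers":-1},{"dp":[0,0.004,0],"delta_rot":[0,0,0],"fingers":-1},{"dp":[0,0,0],"delta_rot":[0,0,0],"fingers":-1},{"dp":[0,0,0],"delta_rot":[0,0,0],"fingers":-1}]'
python3 rel.py top3
```

```text
t: 4.37
tcp_pos: [0.5364, 0.059, 0.1157]
tool_rot: [0.997, 0.078, -0.0, -0.0]
force: [0.1, 0.2, -3.4]
finger_gap: 0.279
gripper_force: 40.3
t 4.3667 tcp [0.5364 0.059  0.1157] phi 8.92 tilt [-0.0002  0.     -1.    ] F [ 0.1164  0.2088 -3.4362] T [ 0.0282  0.0159 -0.0201] gap 0.2787880936088865 gf 40.330549478530884 q6 1.317499212336836
shelf 0.55771803855896 -0.10612045228481293 (0.3004518449306488, 0.24011626839637756) 8.987908363342285
rail piece area 109.0 x -117.23815804182813 -67.58550325599215 y 155.8716417528449 180.24112934498632
((-92.53875732421875, 167.69859313964844), (49.46440505981445, 24.34426498413086), 1.257558822631836)
```

```bash
python3 -m crank '[{"dp":[-0.003,0.003,0.001],"delta_rot":[0,0,0],"fingers":-1},{"dp":[-0.0026,0.004,0],"delta_rot":[0,0,0],"fingers":-1},{"dp":[0,0.003,0],"delta_rot":[0,0,0],"fingers":-1},{"dp":[0,0,0],"delta_rot":[0,0,0],"fingers":-1},{"dp":[0,0,0],"delta_rot":[0,0,0],"fingers":-1}]'
python3 rel.py top4
cat > side.py <<'E'
from h import *
p,d=manip.snapshot('side');P=cloud('side',d);z=P[...,2];hsv=cv2.cvtColor(p,cv2.COLOR_RGB2HSV)
wood=(hsv[...,1]>70)&(hsv[...,0]>8)&(hsv[...,0]<30)&(d>0)
a0=np.radians(9.0);A=np.array([[np.cos(a0),np.sin(a0)],[-np.sin(a0),np.cos(a0)]]);C=np.array([.5575,-.1062])
def ends(m,zz):
    v,u=np.where(m);w=(plane('side',np.c_[u,v],zz)[:,:2]-C)@A.T*1000
    return w
roi=np.zeros(z.shape,bool);roi[140:240,180:310]=1
w=ends(wood&roi&(z>.028)&(z<.042),.036);w=w[(w[:,1]>-60)&(w[:,1]<100)]
print('shelf x',np.percentile(w[:,0],[.3,99.7]), w[:,0].min(),w[:,0].max())
w=ends(wood&roi&(z>.068)&(z<.082),.075);print('rail x',w[:,0].min(),w[:,0].max(),'y',w[:,1].min(),w[:,1].max())
for s in(-1,1):
    k=w[(s*w[:,0]>75)];k=k[k[:,1]<k[:,1].min()+28]
    if len(k): print(s,'n',len(k),'y range',k[:,1].min(),k[:,1].max())
E
python3 side.py
```

```text
t: 4.83
tcp_pos: [0.5339, 0.0537, 0.1154]
tool_rot: [0.997, 0.078, -0.0, 0.0]
force: [-1.3, -1.4, -1.3]
finger_gap: 0.276
gripper_force: 40.4
t 4.8333 tcp [0.5339 0.0537 0.1154] phi 8.97 tilt [-0.0008 -0.0002 -1.    ] F [-1.3389 -1.4112 -1.317 ] T [-0.0898  0.2235  0.0753] gap 0.275800981863955 gf 40.43583333492279 q6 1.3067777464392087
shelf 0.5576963424682617 -0.10617595911026001 (0.3003915548324585, 0.24001339077949524) 8.987909317016602
rail piece area 109.0 x -120.63352610871226 -71.54458363649142 y 150.9623071679751 175.21496910581214
((-96.10145568847656, 163.11878967285156), (49.06215286254883, 24.214645385742188), 0.1391414850950241)
shelf x [-146.9879  151.1968] -147.85098796988677 151.8341999857387
rail x -118.0071678799041 121.81908644184173 y 150.548027393462 182.52380287295588
-1 n 104 y range 153.4136687198464 181.30671454533828
1 n 112 y range 150.548027393462 178.35640169512527
```

The sideways offset is now under about 0.6 mm in both views, so I start the insertion and watch the force.

```bash
python3 -m crank '[{"dp":[0,0.006,0],"delta_rot":[0,0,0],"fingers":-1},{"dp":[0,0.006,0],"delta_rot":[0,0,0],"fingers":-1},{"dp":[0,0.006,0],"delta_rot":[0,0,0],"fingers":-1},{"dp":[0,0.006,0],"delta_rot":[0,0,0],"fingers":-1},{"dp":[0,0,0],"delta_rot":[0,0,0],"fingers":-1}]'
python3 -m crank '[{"dp":[0,0.005,0],"delta_rot":[0,0,0],"fingers":-1},{"dp":[0,0.005,0],"delta_rot":[0,0,0],"fingers":-1},{"dp":[0,0,0],"delta_rot":[0,0,0],"fingers":-1}]'
python3 rel.py top5; python3 side.py
```

```text
t: 5.35
tcp_pos: [0.5364, 0.0414, 0.1155]
tool_rot: [0.997, 0.078, 0.0, 0.0]
force: [0.1, -0.5, -1.0]
finger_gap: 0.275
gripper_force: 40.5
t: 5.6
tcp_pos: [0.5371, 0.0367, 0.1154]
tool_rot: [0.997, 0.078, 0.0, 0.0]
force: [0.8, -0.0, -1.9]
finger_gap: 0.274
gripper_force: 40.5
t 5.6 tcp [0.5371 0.0367 0.1154] phi 8.94 tilt [ 0.0001 -0.0002 -1.    ] F [ 0.823  -0.0099 -1.9065] T [-0.0348  0.167   0.0321] gap 0.27388415124296694 gf 40.503501892089844 q6 1.2755871407077517
shelf 0.5577073097229004 -0.10632257163524628 (0.30025991797447205, 0.23978371918201447) 8.843481063842773
rail piece area 99.0 x -120.24189500771081 -74.48464973313168 y 134.0393244809202 157.77040384626332
((-98.31363677978516, 144.93740844726562), (23.59334945678711, 44.4445915222168), 80.75404357910156)
shelf x [-146.9811  151.1911] -147.85098796988677 151.8341999857387
rail x -116.80810812818876 122.30541634220718 y 133.45788502156748 166.3397047771212
-1 n 97 y range 137.06233550424471 162.20094774641393
1 n 112 y range 133.45788502156748 158.59244723371117
```

```bash
python3 -m crank '[{"dp":[-0.0004,0.004,0],"delta_rot":[0,0,0],"fingers":-1},{"dp":[0,0.004,0],"delta_rot":[0,0,0],"fingers":-1},{"dp":[0,0.004,0],"delta_rot":[0,0,0],"fingers":-1},{"dp":[0,0,0],"delta_rot":[0,0,0],"fingers":-1}]'
python3 -m crank '[{"dp":[0,0.004,0],"delta_rot":[0,0,0],"fingers":-1},{"dp":[0,0.004,0],"delta_rot":[0,0,0],"fingers":-1},{"dp":[0,0.003,0],"delta_rot":[0,0,0],"fingers":-1},{"dp":[0,0,0],"delta_rot":[0,0,0],"fingers":-1}]'
python3 -c "
from h import *
st()"
```

```text
t: 6.03
tcp_pos: [0.5377, 0.0308, 0.1154]
tool_rot: [0.997, 0.078, -0.0, 0.0]
force: [0.1, 0.4, -2.2]
finger_gap: 0.272
gripper_force: 40.5
t: 6.37
tcp_pos: [0.5386, 0.0254, 0.1154]
tool_rot: [0.997, 0.078, 0.0, 0.0]
force: [-0.4, -0.5, -2.0]
finger_gap: 0.274
gripper_force: 40.5
t 6.3667 tcp [0.5386 0.0254 0.1154] phi 8.94 tilt [ 0.     -0.0002 -1.    ] F [-0.3588 -0.4715 -1.9842] T [ 0.0454  0.2098 -0.0368] gap 0.2740208755478879 gf 40.49414277076721 q6 1.2547703827004835
```

```bash
python3 -m crank '[{"dp":[0,0.002,0],"delta_rot":[0,0,0],"fingers":-1},{"dp":[0,0.002,0],"delta_rot":[0,0,0],"fingers":-1},{"dp":[0,0,0],"delta_rot":[0,0,0],"fingers":-1}]'
python3 -m crank '[{"dp":[0,0.002,0],"delta_rot":[0,0,0],"fingers":-1},{"dp":[0,0.001,0],"delta_rot":[0,0,0],"fingers":-1},{"dp":[0,0,0],"delta_rot":[0,0,0],"fingers":-1}]'
python3 rel.py top6;python3 side.py
```

```text
t: 6.62
tcp_pos: [0.5388, 0.0236, 0.1154]
tool_rot: [0.997, 0.078, -0.0, 0.0]
force: [-0.2, 0.4, -1.6]
finger_gap: 0.275
gripper_force: 40.5
t: 6.87
tcp_pos: [0.539, 0.0226, 0.1154]
tool_rot: [0.997, 0.078, -0.0, -0.0]
force: [-0.3, 2.7, -1.0]
finger_gap: 0.278
gripper_force: 40.6
t 6.8667 tcp [0.539  0.0226 0.1154] phi 8.95 tilt [-0.0002  0.0005 -1.    ] F [-0.2611  2.7023 -0.9568] T [ 0.3981  0.1733 -0.0551] gap 0.27843926249973366 gf 40.558104515075684 q6 1.2484427644314033
shelf 0.5573674440383911 -0.1060391366481781 (0.3001602292060852, 0.24011515080928802) 9.075525283813477
rail piece area 72.5 x -120.85389051448885 -78.54090211809329 y 119.97023687851966 142.26584532890902
((-99.70148468017578, 128.69483947753906), (20.63102149963379, 41.40408706665039), 80.38153839111328)
shelf x [-147.0226  151.2261] -147.85098796988677 151.8341999857387
rail x -117.90013795237603 121.2861279502932 y 119.66319756218888 151.25629072351214
-1 n 99 y range 120.3195414183438 146.00612644657923
1 n 112 y range 120.98869599772654 146.54971135400706
```

```bash
python3 -m crank '[{"dp":[0,0.002,0],"delta_rot":[0,0,0],"fingers":-1},{"dp":[0,0.002,0],"delta_rot":[0,0,0],"fingers":-1},{"dp":[0,0,0],"delta_rot":[0,0,0],"fingers":-1},{"dp":[0,0,0],"delta_rot":[0,0,0],"fingers":-1}]'
python3 -c "
from h import *
st()"
```

```text
t: 7.3
tcp_pos: [0.539, 0.0222, 0.1155]
tool_rot: [0.997, 0.078, -0.0, -0.002]
force: [-0.2, 10.4, 0.2]
finger_gap: 0.277
gripper_force: 40.7
t 7.3 tcp [0.539  0.0222 0.1155] phi 8.89 tilt [-0.0006  0.003  -1.    ] F [-0.1931 10.3563  0.1825] T [1.8175 0.1197 0.0492] gap 0.27654427410805305 gf 40.748518109321594 q6 1.2446920157869952
```

The rail stops firmly at 10 N with both ends even, so it is home. I release it and rise.

```bash
python3 -m crank '[{"dp":[0,-0.001,0],"delta_rot":[0,0,0],"fingers":-0.4},{"dp":[0,0,0],"delta_rot":[0,0,0],"fingers":0},{"dp":[0,0,0],"delta_rot":[0,0,0],"fingers":1},{"dp":[0,0,0],"delta_rot":[0,0,0],"fingers":1},{"dp":[0,0,0],"delta_rot":[0,0,0],"fingers":1},{"dp":[0,0,0],"delta_rot":[0,0,0],"fingers":1},{"dp":[0,0,-0.04],"delta_rot":[0,0,0],"fingers":1},{"dp":[0,0,-0.07],"delta_rot":[0,0,0],"fingers":1},{"dp":[0,0,-0.08],"delta_rot":[0,0,0],"fingers":1},{"dp":[0,0,-0.08],"delta_rot":[0,0,0],"fingers":1},{"dp":[0,0,0],"delta_rot":[0,0,0],"fingers":1}]'
python3 rel.py top7;python3 side.py; python3 -c "
from h import *
to([.511,.377,.25],167)"
```

```text
t: 8.22
tcp_pos: [0.5432, 0.0201, 0.2578]
tool_rot: [0.997, 0.078, 0.008, 0.002]
force: [1.2, -0.5, 0.2]
finger_gap: 1.003
gripper_force: 0.0
t 8.2167 tcp [0.5432 0.0201 0.2578] phi 8.96 tilt [ 0.0154 -0.0028 -0.9999] F [ 1.1669 -0.4703  0.2091] T [-0.0018  0.0127 -0.0219] gap 1.003323368730832 gf 0.0 q6 1.2459718886479465
shelf 0.5574151873588562 -0.10497435927391052 (0.30007949471473694, 0.24249888956546783) 8.954668998718262
rail piece area 61.0 x -120.85389051448885 -76.61901394172531 y 120.51378007719556 144.20519117374496
((-98.01039123535156, 129.94544982910156), (23.555835723876953, 44.36771011352539), 80.6090087890625)
shelf x [-146.918   151.1113] -147.91250877600754 151.8341999857387
rail x -117.53421210234661 121.2861279502932 y 120.81340477273196 153.07843963641437
-1 n 90 y range 120.81340477273196 146.00612644657923
1 n 111 y range 120.98869599772654 146.54971135400706
t 8.3167 tcp [0.5402 0.0205 0.2525] phi 8.95 tilt [ 0.0051 -0.0011 -1.    ] F [-0.6006  0.0825 -0.4143] T [ 0.03    0.015  -0.0774] gap 0.9977040217925103 gf 0.0 q6 1.245995392768167
dp total [ 0.0532 -0.7134  0.004 ] rows 8.578059013134355
rotz total -0.43903984188566436 rows 22.07462892162558
```

```bash
python3 -m crank '[{"dp":[0.0059,-0.0793,0],"delta_rot":[0,0,0],"fingers":1},{"dp":[0.0059,-0.0793,0],"delta_rot":[0,0,0],"fingers":1},{"dp":[0.0059,-0.0793,0],"delta_rot":[0,0,0],"fingers":1},{"dp":[0.0059,-0.0793,0],"delta_rot":[0,0,0],"fingers":1},{"dp":[0.0059,-0.0793,0],"delta_rot":[0,0,0],"fingers":1},{"dp":[0.0059,-0.0793,0],"delta_rot":[0,0,0],"fingers":1},{"dp":[0.0059,-0.0793,0],"delta_rot":[0,0,0],"fingers":1},{"dp":[0.0059,-0.0793,0],"delta_rot":[0,0,0],"fingers":1},{"dp":[0.0059,-0.0793,0],"delta_rot":[0,0,0],"fingers":1},{"dp":[0,0,0],"delta_rot":[0,0,-0.0191],"fingers":1},{"dp":[0,0,0],"delta_rot":[0,0,-0.0191],"fingers":1},{"dp":[0,0,0],"delta_rot":[0,0,-0.0191],"fingers":1}]'
python3 -m crank '[{"dp":[0,0,0],"delta_rot":[0,0,-0.0191],"fingers":1},{"dp":[0,0,0],"delta_rot":[0,0,-0.0191],"fingers":1},{"dp":[0,0,0],"delta_rot":[0,0,-0.0191],"fingers":1},{"dp":[0,0,0],"delta_rot":[0,0,-0.0191],"fingers":1},{"dp":[0,0,0],"delta_rot":[0,0,-0.0191],"fingers":1},{"dp":[0,0,0],"delta_rot":[0,0,-0.0191],"fingers":1},{"dp":[0,0,0],"delta_rot":[0,0,-0.0191],"fingers":1},{"dp":[0,0,0],"delta_rot":[0,0,-0.0191],"fingers":1},{"dp":[0,0,0],"delta_rot":[0,0,-0.0191],"fingers":1},{"dp":[0,0,0],"delta_rot":[0,0,-0.0191],"fingers":1}]'
python3 -m crank '[{"dp":[0,0,0],"delta_rot":[0,0,-0.0191],"fingers":1},{"dp":[0,0,0],"delta_rot":[0,0,-0.0191],"fingers":1},{"dp":[0,0,0],"delta_rot":[0,0,-0.0191],"fingers":1},{"dp":[0,0,0],"delta_rot":[0,0,-0.0191],"fingers":1},{"dp":[0,0,0],"delta_rot":[0,0,-0.0191],"fingers":1},{"dp":[0,0,0],"delta_rot":[0,0,-0.0191],"fingers":1},{"dp":[0,0,0],"delta_rot":[0,0,-0.0191],"fingers":1},{"dp":[0,0,0],"delta_rot":[0,0,-0.0191],"fingers":1},{"dp":[0,0,0],"delta_rot":[0,0,-0.0191],"fingers":1},{"dp":[0,0,0],"delta_rot":[0,0,-0.0191],"fingers":1},{"dp":[0,0,0],"delta_rot":[0,0,0],"fingers":1},{"dp":[0,0,0],"delta_rot":[0,0,0],"fingers":1}]'
python3 - <<'E'
from h import *
# refine bar estimate from the first pictures: top face by depth
for n in('top','side'):
    f=np.load(f'pics/{n}0.npz');p,d=f['p'],f['d'];P=cloud(n,d);v=p.max(2)
    roi=np.zeros(v.shape,bool)
    if n=='top': roi[180:225,110:150]=1
    else: roi[285:312,212:255]=1
    m=(v<60)&roi&(P[...,2]>.095)&(P[...,2]<.115)
    q=P[m];r=cv2.minAreaRect(q[:,:2].astype(np.float32));u,s,vt=np.linalg.svd(q-q.mean(0))
    print(n,m.sum(),q.mean(0),r,np.degrees(np.arctan2(vt[0,1],vt[0,0])),vt[0])
to([.511,.377,.149],167)
E
```

```text
t: 9.32
tcp_pos: [0.5085, 0.378, 0.2476]
tool_rot: [0.966, 0.259, -0.002, 0.001]
force: [0.8, -0.5, -0.3]
finger_gap: 1.0
gripper_force: 0.0
t: 10.15
tcp_pos: [0.5091, 0.3767, 0.2478]
tool_rot: [0.652, 0.759, -0.002, -0.001]
force: [-0.5, -0.0, 0.6]
finger_gap: 0.997
gripper_force: 0.0
t: 11.15
tcp_pos: [0.5094, 0.3769, 0.2485]
tool_rot: [0.114, 0.993, -0.001, -0.001]
force: [-0.0, 0.7, -0.1]
finger_gap: 1.001
gripper_force: 0.0
top 107 [0.5087 0.3771 0.1025] ((0.5101759433746338, 0.37763670086860657), (0.015691539272665977, 0.06561654061079025), 76.54086303710938) 167.37209931619267 [-0.9758  0.2186 -0.0003]
side 128 [0.5125 0.3841 0.1021] ((0.5134791731834412, 0.3828119933605194), (0.009579922072589397, 0.06455941498279572), 78.89360809326172) 169.2995693628026 [-0.9826  0.1857 -0.0024]
t 11.15 tcp [0.5094 0.3769 0.2485] phi 166.91 tilt [-0.0031 -0.0016 -1.    ] F [-0.0193  0.6942 -0.1176] T [ 0.0121  0.0132 -0.0455] gap 1.000608915287728 gf 0.0 q6 -0.8812940732285545
dp total [-0.0037  0.0013  0.199 ] rows 2.3863216013749162
rotz total -0.00024197569796287314 rows 0.012166375875228258
```

```bash
python3 -m crank '[{"dp":[-0.003,0.001,0.06],"delta_rot":[0,0,-0.003],"fingers":1},{"dp":[0,0,0.06],"delta_rot":[0,0,0],"fingers":1},{"dp":[0,0,0.05],"delta_rot":[0,0,0],"fingers":1},{"dp":[0,0,0.027],"delta_rot":[0,0,0],"fingers":1},{"dp":[0,0,0],"delta_rot":[0,0,0],"fingers":1},{"dp":[0,0,0],"delta_rot":[0,0,0],"fingers":0},{"dp":[0,0,0],"delta_rot":[0,0,0],"fingers":-0.5},{"dp":[0,0,0],"delta_rot":[0,0,0],"fingers":-1},{"dp":[0,0,0],"delta_rot":[0,0,0],"fingers":-1},{"dp":[0,0,0],"delta_rot":[0,0,0],"fingers":-1},{"dp":[0,0,0],"delta_rot":[0,0,0],"fingers":-1},{"dp":[0,0,0],"delta_rot":[0,0,0],"fingers":-1}]' 80
python3 -c "
from h import *
st()"
```

```text
t: 12.15
tcp_pos: [0.5122, 0.378, 0.1531]
tool_rot: [0.103, 0.995, 0.001, 0.001]
force: [-0.6, 0.1, 5.1]
finger_gap: 0.172
gripper_force: 78.7
t 12.15 tcp [0.5122 0.378  0.1531] phi 168.17 tilt [ 0.0023  0.0012 -1.    ] F [-0.6427  0.1145  5.0691] T [ 0.0099  0.0635 -0.0192] gap 0.17175367457972687 gf 78.68314504623413 q6 -0.9039492207737148
```

```bash
python3 -m crank '[{"dp":[0,0,-0.03],"delta_rot":[0,0,0],"fingers":-1},{"dp":[0,0,-0.06],"delta_rot":[0,0,0],"fingers":-1},{"dp":[0,0,-0.07],"delta_rot":[0,0,0],"fingers":-1},{"dp":[0,0,-0.04],"delta_rot":[0,0,0],"fingers":-1},{"dp":[0,0,-0.02],"delta_rot":[0,0,0],"fingers":-1},{"dp":[0,0,0],"delta_rot":[0,0,0],"fingers":-1},{"dp":[0,0,0],"delta_rot":[0,0,0],"fingers":-1}]'
python3 -c "
from h import *
p,d=manip.snapshot('side');np.savez('pics/side8.npz',p=p,d=d)
cv2.imwrite('pics/side8.png',cv2.resize(p[200:340,160:310],(600,560),interpolation=2)[:,:,::-1])
to([.5460+.0013,-.0236,.26],186)
for h in (.1,.14): print(h)
"
```

```text
t: 12.73
tcp_pos: [0.511, 0.3773, 0.2613]
tool_rot: [0.103, 0.995, -0.0, -0.0]
force: [-0.2, -0.8, -2.2]
finger_gap: 0.171
gripper_force: 78.7
t 12.7833 tcp [0.5106 0.3771 0.2603] phi 168.17 tilt [-0.003  -0.0015 -1.    ] F [ 0.6156  0.2512 -0.7145] T [-0.0643  0.0377  0.0426] gap 0.16588097231033913 gf 78.71881484985352 q6 -0.9040629365415469
dp total [-0.2361 -0.7693  0.0015] rows 9.648837907352373
rotz total -0.049518482090873145 rows 2.4897560827813314
0.1
0.14
```

View pics/side8.png

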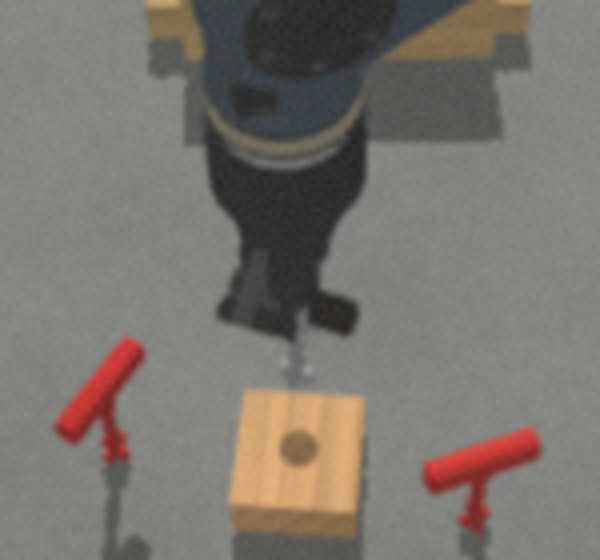

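The key hangs straight below the gripper, with its tip at crop (296,385), clear of the block. I carry it over the cam.

```bash
python3 -m crank '[{"dp":[-0.0105,-0.035,0],"delta_rot":[0,0,0],"fingers":-1},{"dp":[-0.0215,-0.07,0],"delta_rot":[0,0,0],"fingers":-1},{"dp":[-0.0215,-0.07,0],"delta_rot":[0,0,0],"fingers":-1},{"dp":[-0.0215,-0.07,0],"delta_rot":[0,0,0],"fingers":-1},{"dp":[-0.0215,-0.07,0],"delta_rot":[0,0,0],"fingers":-1},{"dp":[-0.0215,-0.07,0],"delta_rot":[0,0,0],"fingers":-1},{"dp":[-0.0215,-0.07,0],"delta_rot":[0,0,0],"fingers":-1},{"dp":[-0.0215,-0.07,0],"delta_rot":[0,0,0],"fingers":-1},{"dp":[-0.0215,-0.07,0],"delta_rot":[0,0,0],"fingers":-1},{"dp":[-0.0215,-0.07,0],"delta_rot":[0,0,0],"fingers":-1},{"dp":[-0.0215,-0.07,0],"delta_rot":[0,0,0],"fingers":-1},{"dp":[-0.0105,-0.035,0],"delta_rot":[0,0,0],"fingers":-1}]'
python3 -m crank '[{"dp":[0,0,0],"delta_rot":[0,0,-0.016],"fingers":-1},{"dp":[0,0,0],"delta_rot":[0,0,-0.016],"fingers":-1},{"dp":[0,0,0],"delta_rot":[0,0,-0.016],"fingers":-1},{"dp":[0,0,0.05],"delta_rot":[0,0,0],"fingers":-1},{"dp":[0,0,0.05],"delta_rot":[0,0,0],"fingers":-1},{"dp":[0,0,0.03],"delta_rot":[0,0,0],"fingers":-1},{"dp":[0,0,0],"delta_rot":[0,0,0],"fingers":-1},{"dp":[0,0,0],"delta_rot":[0,0,0],"fingers":-1},{"dp":[0,0,0],"delta_rot":[0,0,0],"fingers":-1}]'
python3 -c "
from h import *
to([.546,-.0240,.19],185.5)
a=[]
for n,b in(('top',(160,220,220,300)),('side',(155,215,205,285))):
    p,d=manip.snapshot(n);np.savez(f'pics/{n}9.npz',p=p,d=d)
    a.append(cv2.resize(p[b[0]:b[1],b[2]:b[3]],(560,420) if 0 else (400,300),interpolation=2))
cv2.imwrite('pics/nine.png',np.vstack(a)[:,:,::-1])
"
```

```text
t: 13.78
tcp_pos: [0.5477, -0.0272, 0.2598]
tool_rot: [0.104, 0.995, -0.0, -0.002]
force: [0.2, 0.7, -1.6]
finger_gap: 0.173
gripper_force: 78.7
t: 14.53
tcp_pos: [0.5482, -0.0234, 0.1966]
tool_rot: [-0.048, 0.999, 0.0, -0.0]
force: [0.3, -0.1, -0.5]
finger_gap: 0.171
gripper_force: 78.7
t 14.5333 tcp [ 0.5482 -0.0234  0.1966] phi -174.54 tilt [-0.0007  0.0002 -1.    ] F [ 0.3369 -0.1086 -0.5369] T [-0.046 -0.039 -0.012] gap 0.1710261106958352 gf 78.72246980667114 q6 -1.912429723260895
dp total [ 0.0046 -0.0007  0.0132] rows 0.1675652387669212
rotz total -0.00011820104874307921 rows 0.0059430694898754905
```

View pics/nine.png

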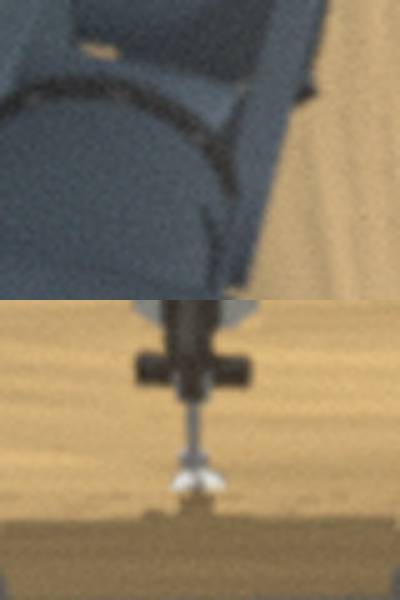

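The top view is blocked by the arm. In the side view the shank is at crop x≈194 and the cam centre at ≈198. That and the rail contact plane put the cam at about (0.546, −0.0248) in the robot frame. I correct and lower close to it.

```bash
python3 -m crank '[{"dp":[0.0046,-0.0024,0.01],"delta_rot":[0,0,0],"fingers":-1},{"dp":[0,0,0.01],"delta_rot":[0,0,0],"fingers":-1},{"dp":[0,0,0.01],"delta_rot":[0,0,0],"fingers":-1},{"dp":[0,0,0],"delta_rot":[0,0,0],"fingers":-1},{"dp":[0,0,0],"delta_rot":[0,0,0],"fingers":-1}]'
python3 - <<'E'
from h import *
to([.546,-.0248,.181],185.5)
p,d=manip.snapshot('side');np.savez('pics/side10.npz',p=p,d=d)
q,_=np.load('pics/side0.npz')['p'],0
def cen(img,rows,lo,hi,bg):
    for r in rows:
        g=img[r,lo:hi].astype(float);w=np.abs(g-np.median(g,axis=0)).sum(1);w[w<60]=0
        if w.sum(): print(r,(w*np.arange(lo,hi)).sum()/w.sum(),w.max(),end=' | ')
cen(p,range(170,200),225,262,0);print();print('cam before');cen(q,range(186,200),225,262,0)
for z,y in((.036,-.0248),):pass
# predicted pixel of world points
c=manip.camera_model('side');M=R.from_quat(c['attitude']).as_matrix()
def proj(P):
    v=M.T@(np.array(P)-c['origin']);s=np.array([v[0],-v[1]])/-v[2];s=s*(1+c['k1']*(s@s));return s*[c['fx'],c['fy']]+[c['cx'],c['cy']]
print()
for P in([.546,-.0248,.036],[.546,-.0248,.06],[.546,-.0248,.08],[.546,-.0248,.1],[.546,-.0248,.133]): print(P,proj(P))
E
```

```text
t: 15.05
tcp_pos: [0.5458, -0.0248, 0.1815]
tool_rot: [-0.048, 0.999, 0.0, -0.0]
force: [-0.3, 0.9, -1.5]
finger_gap: 0.171
gripper_force: 78.7
t 15.05 tcp [ 0.5458 -0.0248  0.1815] phi -174.55 tilt [-0.0009  0.0003 -1.    ] F [-0.3227  0.8618 -1.5144] T [0.0326 0.0316 0.0604] gap 0.17054232489159774 gf 78.72764468193054 q6 -1.9159958251102946
dp total [-0.0004 -0.0001  0.0011] rows 0.01384435782932006
rotz total -0.00012871703111222308 rows 0.006471806033575463
170 242.38940520446096 269.0 | 171 241.50837581937364 320.0 | 172 240.94810562571757 330.0 | 173 241.04016966067863 312.0 | 174 241.90720447656795 276.0 | 175 243.06595132164355 222.0 | 176 244.35425829668134 280.0 | 177 244.10532150776052 322.0 | 178 243.96410256410257 266.0 | 179 244.06713286713287 186.0 | 180 244.06753246753246 149.0 | 181 244.06094182825484 149.0 | 182 244.07105263157894 153.0 | 183 244.10290237467018 158.0 | 184 244.05753424657533 150.0 | 185 244.07843137254903 141.0 | 186 244.07871720116617 148.0 | 187 244.11455108359132 134.0 | 188 244.0430463576159 123.0 | 189 244.04132231404958 132.0 | 190 243.8043254376931 151.0 | 191 244.0837651122625 151.0 | 192 243.89569160997732 141.0 | 193 240.61892247043363 104.0 | 194 240.7121513944223 159.0 | 195 239.33898305084745 171.0 | 196 238.92030004688232 175.0 | 197 238.08425487098472 158.0 | 198 230.92677345537757 109.0 | 
cam before
189 243.895390070922 98.0 | 190 243.91720331186752 158.0 | 191 244.37857142857143 149.0 | 192 244.30179028132991 158.0 | 193 244.1315570358035 156.0 | 194 244.1992125984252 153.0 | 195 244.14010152284263 151.0 | 196 244.4765625 109.0 | 
[0.546, -0.0248, 0.036] [244.5449 192.1779]
[0.546, -0.0248, 0.06] [244.5164 186.868 ]
[0.546, -0.0248, 0.08] [244.4921 182.3242]
[0.546, -0.0248, 0.1] [244.4674 177.668 ]
[0.546, -0.0248, 0.133] [244.4255 169.7291]
```

```bash
python3 -m crank '[{"dp":[0,0,0.006],"delta_rot":[0,0,0],"fingers":-1},{"dp":[0,0,0.004],"delta_rot":[0,0,0],"fingers":-1},{"dp":[0,0,0.002],"delta_rot":[0,0,0],"fingers":-1},{"dp":[0,0,0],"delta_rot":[0,0,0],"fingers":-1}]'
python3 -m crank '[{"dp":[0,0,0.003],"delta_rot":[0,0,0],"fingers":-1},{"dp":[0,0,0.002],"delta_rot":[0,0,0],"fingers":-1},{"dp":[0,0,0],"delta_rot":[0,0,0],"fingers":-1}]'
python3 -c "
from h import *
st()"
```

```text
t: 15.43
tcp_pos: [0.5459, -0.0248, 0.1756]
tool_rot: [-0.048, 0.999, 0.0, -0.0]
force: [-1.0, -0.4, -2.0]
finger_gap: 0.171
gripper_force: 78.7
t: 15.68
tcp_pos: [0.5459, -0.0248, 0.1732]
tool_rot: [-0.048, 0.999, 0.0, -0.0]
force: [-0.3, 0.5, -0.8]
finger_gap: 0.168
gripper_force: 78.7
t 15.6833 tcp [ 0.5459 -0.0248  0.1732] phi -174.54 tilt [-0.0003  0.0001 -1.    ] F [-0.2751  0.4544 -0.7771] T [-0.0246 -0.0124  0.0538] gap 0.16776956902230886 gf 78.72828841209412 q6 -1.9159612529564605
```

```bash
python3 -m crank '[{"dp":[0,0,0.003],"delta_rot":[0,0,0],"fingers":-1},{"dp":[0,0,0.003],"delta_rot":[0,0,0],"fingers":-1},{"dp":[0,0,0],"delta_rot":[0,0,0],"fingers":-1}]'
python3 -m crank '[{"dp":[0,0,0.003],"delta_rot":[0,0,0],"fingers":-1},{"dp":[0,0,0.003],"delta_rot":[0,0,0],"fingers":-1},{"dp":[0,0,0],"delta_rot":[0,0,0],"fingers":-1}]'
python3 -c "
from h import *
st()"
```

```text
t: 15.93
tcp_pos: [0.5459, -0.0248, 0.1701]
tool_rot: [-0.048, 0.999, 0.0, -0.0]
force: [-0.3, -0.2, -1.1]
finger_gap: 0.17
gripper_force: 78.7
t: 16.18
tcp_pos: [0.5459, -0.0248, 0.1671]
tool_rot: [-0.048, 0.999, 0.0, -0.0]
force: [-0.4, 0.3, -0.9]
finger_gap: 0.171
gripper_force: 78.7
t 16.1833 tcp [ 0.5459 -0.0248  0.1671] phi -174.54 tilt [-0.0005  0.0001 -1.    ] F [-0.3762  0.2718 -0.922 ] T [ 0.0158 -0.0062  0.0235] gap 0.17061098713704181 gf 78.72897148132324 q6 -1.9159771417828886
```

```bash
python3 -m crank '[{"dp":[0,0,0.002],"delta_rot":[0,0,0],"fingers":-1},{"dp":[0,0,0.001],"delta_rot":[0,0,0],"fingers":-1},{"dp":[0,0,0],"delta_rot":[0,0,0],"fingers":-1}]'
python3 -m crank '[{"dp":[0,0,0.001],"delta_rot":[0,0,0],"fingers":-1},{"dp":[0,0,0.001],"delta_rot":[0,0,0],"fingers":-1},{"dp":[0,0,0],"delta_rot":[0,0,0],"fingers":-1}]'
python3 -c "
from h import *
st()"
```

```text
t: 16.43
tcp_pos: [0.5461, -0.0248, 0.1661]
tool_rot: [-0.048, 0.999, -0.0, 0.0]
force: [-1.4, -0.4, 0.7]
finger_gap: 0.17
gripper_force: 79.2
t: 16.68
tcp_pos: [0.5463, -0.0249, 0.166]
tool_rot: [-0.048, 0.999, -0.0, 0.0]
force: [-1.8, 0.5, 7.5]
finger_gap: 0.165
gripper_force: 80.1
t 16.6833 tcp [ 0.5463 -0.0249  0.166 ] phi -174.54 tilt [ 0.0009 -0.0002 -1.    ] F [-1.7838  0.4891  7.4975] T [0.1261 0.3394 0.0441] gap 0.16527946640252572 gf 80.1034677028656 q6 -1.9159723655137373
```

The key is fully seated, with the fingers' z at 0.166 and contact felt. I ease the downward push, then turn in steps while averaging torque readings.

```bash
cat > tq.py <<'E'
from h import *
import sys
n=int(sys.argv[1]) if len(sys.argv)>1 else 8
L=[]
for i in range(n):
    manip.snapshot('side');s=manip.sense();L.append([s['ft_torque'][2],s['tau'][5],s['force'][2]])
L=np.array(L);X=R.from_quat(s['tool_rot']).as_matrix()
print('t',round(s['t'],2),'Tz',L.mean(0)[0],'+-',L.std(0)[0]/n**.5,'tau6',L.mean(0)[1],'+-',L.std(0)[1]/n**.5,'Fz',L.mean(0)[2],'phi',np.degrees(np.arctan2(X[1,0],X[0,0])),'q6',s['q'][5],'F',s['force'],'tcp',s['tcp_pos'])
E
python3 -m crank '[{"dp":[0,0,-0.0015],"delta_rot":[0,0,0],"fingers":-1},{"dp":[0,0,0],"delta_rot":[0,0,0],"fingers":-1}]' 100
python3 tq.py 8
python3 -m crank '[{"dp":[0,0,0],"delta_rot":[0,0,0.008],"fingers":-1},{"dp":[0,0,0],"delta_rot":[0,0,0.01],"fingers":-1},{"dp":[0,0,0],"delta_rot":[0,0,0.01],"fingers":-1},{"dp":[0,0,0],"delta_rot":[0,0,0.01],"fingers":-1},{"dp":[0,0,0],"delta_rot":[0,0,0.01],"fingers":-1},{"dp":[0,0,0],"delta_rot":[0,0,0.01],"fingers":-1}]'
python3 tq.py 8
```

```text
t: 16.85
tcp_pos: [0.5462, -0.0248, 0.1661]
tool_rot: [-0.048, 0.999, -0.0, 0.0]
force: [-0.4, -0.3, 3.8]
finger_gap: 0.169
gripper_force: 98.7
t 17.25 Tz 0.0015314887708662893 +- 0.005123258924172092 tau6 0.0006179589422572462 +- 3.3981544456863704e-06 Fz 5.322779045329483 phi -174.54274595863697 q6 -1.9160003233811533 F [-0.5549  0.7702  6.3657] tcp [ 0.5463 -0.0248  0.1661]
t: 17.75
tcp_pos: [0.5461, -0.0249, 0.1661]
tool_rot: [0.135, 0.991, -0.0, 0.0]
force: [-1.5, 0.8, 6.6]
finger_gap: 0.168
gripper_force: 99.2
t 18.15 Tz 0.0423840363386283 +- 0.012652470150960094 tau6 0.10741841324488632 +- 0.031868024939317785 Fz 6.122230189605105 phi 164.59516121255382 q6 -1.551704383394792 F [-0.7444 -1.029   6.0994] tcp [ 0.5462 -0.0249  0.1661]
```

```bash
sed -i "s/^print('t'/print('tau6 series',L[:,1],'Tz',L[:,0]);print('t'/" tq.py
python3 -m crank '[{"dp":[0,0,0],"delta_rot":[0,0,0.01],"fingers":-1},{"dp":[0,0,0],"delta_rot":[0,0,0.01],"fingers":-1},{"dp":[0,0,0],"delta_rot":[0,0,0.01],"fingers":-1},{"dp":[0,0,0],"delta_rot":[0,0,0.01],"fingers":-1},{"dp":[0,0,0],"delta_rot":[0,0,0.01],"fingers":-1},{"dp":[0,0,0],"delta_rot":[0,0,0.005],"fingers":-1}]'
python3 tq.py 8
```

```text
t: 18.65
tcp_pos: [0.5461, -0.0249, 0.1661]
tool_rot: [0.304, 0.953, -0.0, 0.0]
force: [-1.5, -0.3, 5.6]
finger_gap: 0.169
gripper_force: 99.2
tau6 series [0.2163 0.1882 0.0934 0.0721 0.0684 0.0679 0.0678 0.0678] Tz [0.1055 0.0719 0.1006 0.0948 0.0056 0.0673 0.069  0.1261]
t 19.05 Tz 0.0800820881578918 +- 0.01205638073369288 tau6 0.10524257115321234 +- 0.02015647330117768 Fz 5.9828620340320375 phi 144.8012603301865 q6 -1.2062223754650871 F [-1.4818  0.2865  6.1338] tcp [ 0.5461 -0.0249  0.1661]
```

```bash
python3 -m crank '[{"dp":[0,0,0],"delta_rot":[0,0,0.005],"fingers":-1},{"dp":[0,0,0],"delta_rot":[0,0,0.005],"fingers":-1},{"dp":[0,0,0],"delta_rot":[0,0,0.005],"fingers":-1},{"dp":[0,0,0],"delta_rot":[0,0,0.005],"fingers":-1},{"dp":[0,0,0],"delta_rot":[0,0,0.003],"fingers":-1},{"dp":[0,0,0],"delta_rot":[0,0,0.002],"fingers":-1}]'
python3 tq.py 5
python3 -m crank '[{"dp":[0,0,0],"delta_rot":[0,0,0.003],"fingers":-1},{"dp":[0,0,0],"delta_rot":[0,0,0.003],"fingers":-1},{"dp":[0,0,0],"delta_rot":[0,0,0.003],"fingers":-1},{"dp":[0,0,0],"delta_rot":[0,0,0.002],"fingers":-1}]'
python3 tq.py 5
```

```text
t: 19.55
tcp_pos: [0.5461, -0.0248, 0.1661]
tool_rot: [0.377, 0.926, -0.0, 0.0]
force: [-1.1, 1.0, 5.8]
finger_gap: 0.166
gripper_force: 99.2
tau6 series [0.1446 0.1385 0.1016 0.0932 0.0918] Tz [0.1381 0.143  0.0982 0.0393 0.1594]
t 19.8 Tz 0.11562029974402614 +- 0.01928847183114856 tau6 0.11394745577126741 +- 0.010224172843736183 Fz 5.714337414383179 phi 135.80905248787207 q6 -1.0492233424919852 F [-1.5173  0.0844  6.2855] tcp [ 0.5461 -0.0248  0.1661]
t: 20.13
tcp_pos: [0.5461, -0.0248, 0.1661]
tool_rot: [0.408, 0.913, -0.0, 0.0]
force: [-1.8, 1.0, 6.2]
finger_gap: 0.162
gripper_force: 99.2
tau6 series [0.157  0.1517 0.115  0.1067 0.1053] Tz [0.1156 0.0819 0.093  0.1293 0.0877]
t 20.38 Tz 0.10150918888904983 +- 0.0080536130518632 tau6 0.12714706035330892 +- 0.010071830637531047 Fz 6.176106438740868 phi 131.85349871888687 q6 -0.9801516177038123 F [-1.2056  0.1965  6.6481] tcp [ 0.5461 -0.0248  0.1661]
```

```bash
for i in 1; do python3 -m crank '[{"dp":[0,0,0],"delta_rot":[0,0,0.003],"fingers":-1},{"dp":[0,0,0],"delta_rot":[0,0,0.003],"fingers":-1},{"dp":[0,0,0],"delta_rot":[0,0,0.002],"fingers":-1}]' | head -1; done
python3 tq.py 4
python3 -m crank '[{"dp":[0,0,0],"delta_rot":[0,0,0.003],"fingers":-1},{"dp":[0,0,0],"delta_rot":[0,0,0.003],"fingers":-1},{"dp":[0,0,0],"delta_rot":[0,0,0.002],"fingers":-1}]' | head -1
python3 tq.py 4
```

```text
t: 20.63
tau6 series [0.1605 0.1547 0.118  0.1097] Tz [0.0814 0.0424 0.1056 0.0999]
t 20.83 Tz 0.08233548128252453 +- 0.01235956568979536 tau6 0.13570340524893254 +- 0.011091394518388689 Fz 6.025790795812673 phi 128.9750964881814 q6 -0.9298988849694394 F [-1.7902  1.2165  5.6062] tcp [ 0.5461 -0.0248  0.1661]
t: 21.08
tau6 series [0.1671 0.1615 0.1249 0.1167] Tz [0.1384 0.0852 0.1154 0.1004]
t 21.28 Tz 0.10984547338310792 +- 0.009823741841241235 tau6 0.14255093119572848 +- 0.011037300874635968 Fz 5.611691138562311 phi 126.095601002615 q6 -0.8796348024179079 F [-0.4287 -0.1658  6.3306] tcp [ 0.546  -0.0248  0.1661]
```

```bash
python3 -m crank '[{"dp":[0,0,0],"delta_rot":[0,0,0.003],"fingers":-1},{"dp":[0,0,0],"delta_rot":[0,0,0.003],"fingers":-1},{"dp":[0,0,0],"delta_rot":[0,0,0.002],"fingers":-1}]' | head -1
python3 tq.py 4
python3 -m crank '[{"dp":[0,0,0],"delta_rot":[0,0,0.003],"fingers":-1},{"dp":[0,0,0],"delta_rot":[0,0,0.003],"fingers":-1},{"dp":[0,0,0],"delta_rot":[0,0,0.002],"fingers":-1}]' | head -1
python3 tq.py 4
```

```text
t: 21.53
tau6 series [0.1743 0.1681 0.1313 0.123 ] Tz [0.1094 0.1389 0.0939 0.0587]
t 21.73 Tz 0.10023403138257389 +- 0.014445494806857471 tau6 0.14917695662006736 +- 0.01116571587771276 Fz 6.022720533096051 phi 123.21596419031492 q6 -0.8293930603345508 F [-1.1936  1.1118  5.7163] tcp [ 0.5461 -0.0248  0.1661]
t: 21.98
tau6 series [0.1872 0.181  0.1443 0.1361] Tz [0.1704 0.0857 0.1384 0.1518]
t 22.18 Tz 0.13659043729606266 +- 0.01575159179632654 tau6 0.1621499250177294 +- 0.011118060258635133 Fz 6.174172242882371 phi 120.33840708782341 q6 -0.7791575081287556 F [-0.9849  1.2141  6.6376] tcp [ 0.546  -0.0248  0.1661]
```

```bash
python3 -m crank '[{"dp":[0,0,0],"delta_rot":[0,0,0.003],"fingers":-1},{"dp":[0,0,0],"delta_rot":[0,0,0.003],"fingers":-1},{"dp":[0,0,0],"delta_rot":[0,0,0.002],"fingers":-1}]' | head -1
python3 tq.py 4
```

```text
t: 22.43
tau6 series [0.2103 0.2031 0.1664 0.1582] Tz [0.145  0.1481 0.1415 0.132 ]
t 22.63 Tz 0.141633839979824 +- 0.0030172734713055194 tau6 0.18446448957547545 +- 0.011267285379116473 Fz 5.925035255897388 phi 117.4640655588666 q6 -0.7289730711160024 F [-1.8396 -0.5698  5.6081] tcp [ 0.546  -0.0247  0.1661]
```

```bash
python3 -m crank '[{"dp":[0,0,0],"delta_rot":[0,0,0.003],"fingers":-1},{"dp":[0,0,0],"delta_rot":[0,0,0.003],"fingers":-1},{"dp":[0,0,0],"delta_rot":[0,0,0.002],"fingers":-1}]' | head -1
python3 tq.py 5
```

```text
t: 22.88
tau6 series [0.2389 0.2312 0.1952 0.1872 0.1858] Tz [0.1705 0.1591 0.1723 0.1587 0.2071]
t 23.13 Tz 0.17353055313401272 +- 0.007913388840850043 tau6 0.20766308158636093 +- 0.01015735703395064 Fz 5.973348405418648 phi 114.59211811025475 q6 -0.6787819726395862 F [-0.8399  0.4035  5.932 ] tcp [ 0.546  -0.0247  0.1661]
```

```bash
python3 -m crank '[{"dp":[0,0,0],"delta_rot":[0,0,0.002],"fingers":-1},{"dp":[0,0,0],"delta_rot":[0,0,0.002],"fingers":-1},{"dp":[0,0,0],"delta_rot":[0,0,0.001],"fingers":-1}]' | head -1
python3 tq.py 5
```

```text
t: 23.38
tau6 series [0.261  0.2533 0.2343 0.2302 0.2294] Tz [0.2057 0.2082 0.2564 0.2491 0.2687]
t 23.63 Tz 0.23762009214742016 +- 0.011547527350517202 tau6 0.24163670651614666 +- 0.005799528120534688 Fz 6.073759312290515 phi 112.80352834939887 q6 -0.6475507818678886 F [-1.26    0.8059  6.1544] tcp [ 0.546  -0.0247  0.1661]
```

```bash
python3 -m crank '[{"dp":[0,0,0],"delta_rot":[0,0,0.002],"fingers":-1},{"dp":[0,0,0],"delta_rot":[0,0,0.002],"fingers":-1},{"dp":[0,0,0],"delta_rot":[0,0,0.001],"fingers":-1}]' | head -1
python3 tq.py 8
```

```text
t: 23.88
tau6 series [0.2581 0.2515 0.2329 0.2288 0.228  0.2279 0.2279 0.2279] Tz [0.2793 0.2535 0.1792 0.2483 0.2164 0.2369 0.2138 0.1866]
t 24.28 Tz 0.22674503028114357 +- 0.011319343456725013 tau6 0.23538563051261008 +- 0.004050589481371606 Fz 6.541398113637103 phi 111.00498050890509 q6 -0.6161255262353474 F [-1.6405  1.5065  6.7008] tcp [ 0.546  -0.0246  0.1661]
```

```bash
python3 -m crank '[{"dp":[0,0,0],"delta_rot":[0,0,0.001],"fingers":-1},{"dp":[0,0,0],"delta_rot":[0,0,0.001],"fingers":-1},{"dp":[0,0,0],"delta_rot":[0,0,0.001],"fingers":-1}]' 
python3 tq.py 5; python3 side.py
python3 -c "
from h import *
p,d=manip.snapshot('side')
cv2.imwrite('pics/side11.png',cv2.resize(p[145:225,195:295],(750,600),interpolation=2)[:,:,::-1])"
```

```text
t: 24.53
tcp_pos: [0.546, -0.0247, 0.1661]
tool_rot: [0.574, 0.819, -0.0, -0.0]
force: [-1.1, 1.2, 5.4]
finger_gap: 0.168
gripper_force: 99.3
tau6 series [0.2929 0.292  0.2745 0.2706 0.2699] Tz [0.2999 0.2153 0.2661 0.245  0.2517]
t 24.78 Tz 0.2556018295445913 +- 0.01236421438176353 tau6 0.27997415140271187 +- 0.004622211091816242 Fz 6.697742275094669 phi 109.9339168922201 q6 -0.597389539501871 F [-1.0997  1.8393  6.9018] tcp [ 0.546  -0.0247  0.1661]
shelf x [-147.0743  151.2019] -147.91250877600754 151.8341999857387
rail x -115.21759001419836 123.54433597760708 y 80.04246544430053 152.80003061529237
-1 n 92 y range 120.3195414183438 145.95003619962816
1 n 115 y range 120.98869599772654 146.54971135400706
```

View pics/side11.png

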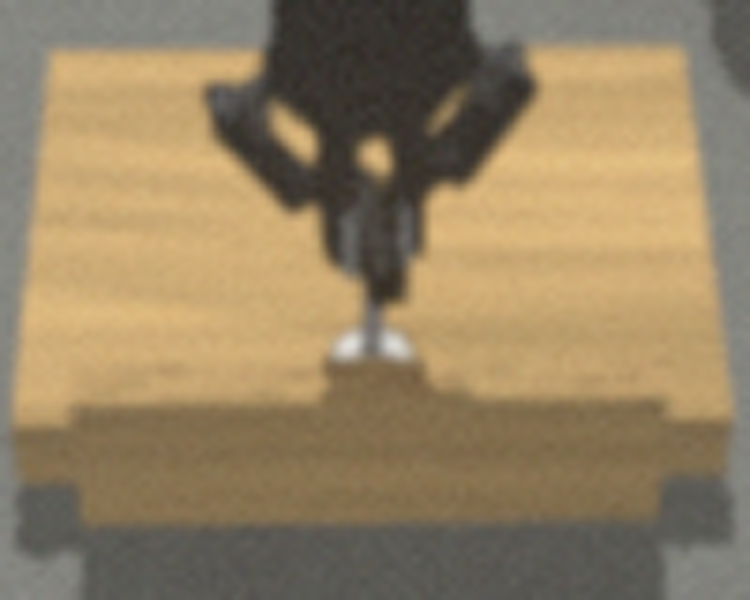

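```bash
python3 -m crank '[{"dp":[0,0,0],"delta_rot":[0,0,0.001],"fingers":-1},{"dp":[0,0,0],"delta_rot":[0,0,0.001],"fingers":-1},{"dp":[0,0,0],"delta_rot":[0,0,0],"fingers":-1}]' | head -1
python3 tq.py 8
```

```text
t: 25.13
tau6 series [0.2562 0.2495 0.2483 0.2479 0.2477 0.2477 0.2477 0.2477] Tz [0.2062 0.2441 0.2709 0.2985 0.2747 0.2297 0.2942 0.2106]
t 25.53 Tz 0.25362329427396424 +- 0.011964625540396581 tau6 0.2491055941209197 +- 0.0009662242943408639 Fz 6.131068543540923 phi 109.20509121128737 q6 -0.5847388356500928 F [-0.4971  1.0983  5.2882] tcp [ 0.546  -0.0246  0.1661]
```

```bash
python3 -m crank '[{"dp":[0,0,0],"delta_rot":[0,0,0.001],"fingers":-1},{"dp":[0,0,0],"delta_rot":[0,0,0],"fingers":-1}]' | head -1
python3 tq.py 3 | head -1
python3 -m crank '[{"dp":[0,0,0],"delta_rot":[0,0,0.001],"fingers":-1},{"dp":[0,0,0],"delta_rot":[0,0,0],"fingers":-1}]' | head -1
python3 tq.py 3
```

```text
t: 25.7
tau6 series [0.2648 0.2583 0.2571] Tz [0.2939 0.2762 0.2592]
t: 26.02
tau6 series [0.2797 0.2733 0.2721] Tz [0.2433 0.2838 0.2983]
t 26.17 Tz 0.27513979181550713 +- 0.013455957947544192 tau6 0.27502828277647495 +- 0.0019345037128519348 Fz 6.186735807077622 phi 108.49673773198472 q6 -0.5723350758564386 F [-2.0845  1.6328  6.6141] tcp [ 0.546  -0.0246  0.1661]
```

```bash
python3 -m crank '[{"dp":[0,0,0],"delta_rot":[0,0,0.001],"fingers":-1},{"dp":[0,0,0],"delta_rot":[0,0,0],"fingers":-1}]' | head -1
python3 tq.py 3 | head -1
python3 -m crank '[{"dp":[0,0,0],"delta_rot":[0,0,0.001],"fingers":-1},{"dp":[0,0,0],"delta_rot":[0,0,0],"fingers":-1}]' | head -1
python3 tq.py 3
```

```text
t: 26.33
tau6 series [0.2942 0.2878 0.2866] Tz [0.3009 0.2728 0.339 ]
t: 26.65
tau6 series [0.3076 0.3012 0.3   ] Tz [0.3138 0.2777 0.2738]
t 26.8 Tz 0.28842643819700203 +- 0.010407312447699475 tau6 0.30296167358756065 +- 0.0019175304333148996 Fz 5.600819815958499 phi 107.78274966461225 q6 -0.5598055423231445 F [-1.4772  0.328   5.7373] tcp [ 0.5459 -0.0246  0.1661]
```

```bash
python3 -m crank '[{"dp":[0,0,0],"delta_rot":[0,0,0.001],"fingers":-1},{"dp":[0,0,0],"delta_rot":[0,0,0],"fingers":-1}]' | head -1
python3 tq.py 3 | head -1
python3 -m crank '[{"dp":[0,0,0],"delta_rot":[0,0,0.001],"fingers":-1},{"dp":[0,0,0],"delta_rot":[0,0,0],"fingers":-1}]' | head -1
python3 tq.py 8
```

```text
t: 26.97
tau6 series [0.3221 0.3157 0.3145] Tz [0.2818 0.3237 0.313 ]
t: 27.28
tau6 series [0.3354 0.3291 0.3279 0.3277 0.3277 0.3277 0.3277 0.3277] Tz [0.3339 0.3363 0.3217 0.32   0.3162 0.3463 0.307  0.2876]
t 27.68 Tz 0.321120531921073 +- 0.006096135740749952 tau6 0.3288386226631701 +- 0.0008940484194986606 Fz 6.246341350274964 phi 107.0747487359921 q6 -0.54736710939951 F [-1.9921  1.4429  5.7366] tcp [ 0.546  -0.0246  0.1661]
```

```bash
python3 -m crank '[{"dp":[0,0,0],"delta_rot":[0,0,0.001],"fingers":-1},{"dp":[0,0,0],"delta_rot":[0,0,0],"fingers":-1},{"dp":[0,0,0],"delta_rot":[0,0,0],"fingers":-1}]' | head -1
python3 tq.py 10
```

```text
t: 27.93
tau6 series [0.2722 0.2719 0.2718 0.2718 0.2718 0.2718 0.2718 0.2718 0.2718 0.2718] Tz [0.2705 0.2587 0.3019 0.2808 0.2757 0.2819 0.2442 0.2728 0.2839 0.2136]
t 28.43 Tz 0.2683981302924344 +- 0.007391249275984947 tau6 0.2718428922817111 +- 3.9234129669868075e-05 Fz 6.298244047288942 phi 106.69510378286749 q6 -0.5408747004015177 F [-1.4887  1.6923  6.3833] tcp [ 0.546  -0.0246  0.1661]
```

The reading built up to 0.33 and then slipped to 0.27, so the cam is sticking and slipping. Its true resistance is probably about 0.30. One more careful cycle should centre it in the range.

```bash
python3 -m crank '[{"dp":[0,0,0],"delta_rot":[0,0,0.001],"fingers":-1},{"dp":[0,0,0],"delta_rot":[0,0,0],"fingers":-1},{"dp":[0,0,0],"delta_rot":[0,0,0.001],"fingers":-1},{"dp":[0,0,0],"delta_rot":[0,0,0],"fingers":-1},{"dp":[0,0,0],"delta_rot":[0,0,0.001],"fingers":-1},{"dp":[0,0,0],"delta_rot":[0,0,0],"fingers":-1}]' | head -1
python3 tq.py 3
python3 -m crank '[{"dp":[0,0,0],"delta_rot":[0,0,0.001],"fingers":-1},{"dp":[0,0,0],"delta_rot":[0,0,0],"fingers":-1}]' | head -1
python3 tq.py 3
```

```text
t: 28.93
tau6 series [0.3185 0.312  0.3109] Tz [0.3091 0.3022 0.3469]
t 29.08 Tz 0.3194348773240947 +- 0.011339638110662555 tau6 0.3137918096035719 +- 0.001931821528724406 Fz 6.3025265729491124 phi 105.62915642200888 q6 -0.5221726985059623 F [-1.1517  1.7459  6.3264] tcp [ 0.5459 -0.0246  0.1661]
t: 29.25
tau6 series [0.3339 0.3275 0.3263] Tz [0.3522 0.3265 0.3118]
t 29.4 Tz 0.3301681101832637 +- 0.009652111809498865 tau6 0.32920985482633114 +- 0.0019202381512176065 Fz 6.902711414869883 phi 105.27157445613524 q6 -0.5159168613225797 F [-1.0793  1.5049  6.5555] tcp [ 0.546  -0.0246  0.1661]
```

```bash
python3 -m crank '[{"dp":[0,0,0],"delta_rot":[0,0,0.001],"fingers":-1},{"dp":[0,0,0],"delta_rot":[0,0,0],"fingers":-1}]'
python3 tq.py 3
for i in 1 2 3; do python3 -c "
from h import *
g=[]
for i in range(2): manip.snapshot('side');g.append(manip.sense()['finger_gap'])
print(np.mean(g))"; done
```

```text
t: 29.57
tcp_pos: [0.546, -0.0246, 0.1661]
tool_rot: [0.609, 0.793, -0.0, -0.0]
force: [-1.3, 1.8, 6.5]
finger_gap: 0.166
gripper_force: 99.3
tau6 series [0.3471 0.3407 0.3396] Tz [0.3664 0.2873 0.3228]
t 29.72 Tz 0.32550718821020064 +- 0.018682504039920222 tau6 0.3424466121941805 +- 0.0019120417433079301 Fz 6.528108317683629 phi 104.91419982503162 q6 -0.5096672935124175 F [-1.5907  1.7259  7.2715] tcp [ 0.5459 -0.0246  0.1661]
0.16436089320983083
0.1681456013446618
0.16500958033614266
```

```bash
python3 -m crank '[{"dp":[0,0,0],"delta_rot":[0,0,0.001],"fingers":-1},{"dp":[0,0,0],"delta_rot":[0,0,0],"fingers":-1}]' | head -1
python3 tq.py 4
```

```text
t: 30.18
tau6 series [0.3612 0.3548 0.3537 0.3535] Tz [0.3578 0.3244 0.3554 0.3385]
t 30.38 Tz 0.34401031143948935 +- 0.006771027441921732 tau6 0.35578519105911255 +- 0.0015852557137236124 Fz 6.877245146549957 phi 104.55940608837392 q6 -0.5034479290600292 F [-0.8365  1.4546  6.3028] tcp [ 0.5459 -0.0246  0.1661]
```

```bash
python3 -m crank '[{"dp":[0,0,0],"delta_rot":[0,0,0.0006],"fingers":-1},{"dp":[0,0,0],"delta_rot":[0,0,0],"fingers":-1}]' | head -1
python3 tq.py 4
```

```text
t: 30.55
tau6 series [0.3698 0.366  0.3653 0.3652] Tz [0.3461 0.3771 0.3701 0.3698]
t 30.75 Tz 0.36576806633579584 +- 0.005860831700169814 tau6 0.36658273078501225 +- 0.0009424828136793844 Fz 6.700791619393525 phi 104.3488586910888 q6 -0.4997199935384919 F [-0.4623  1.7029  7.3073] tcp [ 0.546  -0.0246  0.1661]
```

The reading has held at 0.365 N·m without slipping. The cam's estimated resistance is about 0.30–0.35, so I stop here rather than force it. I unwind the elastic twist a little, then release.

```bash
python3 -m crank '[{"dp":[0,0,0],"delta_rot":[0,0,-0.006],"fingers":-1},{"dp":[0,0,0],"delta_rot":[0,0,-0.006],"fingers":-1},{"dp":[0,0,0],"delta_rot":[0,0,0],"fingers":-1},{"dp":[0,0,0],"delta_rot":[0,0,0],"fingers":-1}]' | head -1
python3 tq.py 4
```

```text
t: 31.08
tau6 series [0.0583 0.0606 0.0609 0.061 ] Tz [ 0.0363  0.073  -0.0049  0.0756]
t 31.28 Tz 0.04498592435577546 +- 0.01635405356304851 tau6 0.06022846733685583 +- 0.0005509220935335903 Fz 5.973697983812683 phi 108.57592959690653 q6 -0.5741236838089757 F [-1.6541  0.6966  7.2188] tcp [ 0.546  -0.0246  0.1661]
```

```bash
python3 -m crank '[{"dp":[0,0,0],"delta_rot":[0,0,0.004],"fingers":-1},{"dp":[0,0,0],"delta_rot":[0,0,0],"fingers":-1},{"dp":[0,0,0],"delta_rot":[0,0,0],"fingers":-1}]' | head -1
python3 tq.py 2
python3 -m crank '[{"dp":[0,0,0],"delta_rot":[0,0,0.004],"fingers":-1},{"dp":[0,0,0],"delta_rot":[0,0,0],"fingers":-1},{"dp":[0,0,0],"delta_rot":[0,0,0],"fingers":-1}]' | head -1
python3 tq.py 2
```

```text
t: 31.53
tau6 series [0.219  0.2175] Tz [0.1748 0.1829]
t 31.63 Tz 0.17883088489812088 +- 0.002871344952620809 tau6 0.2182530309073627 +- 0.0005149439389332774 Fz 6.354201530687866 phi 107.18106387831328 q6 -0.5494823432336757 F [-1.3975  0.6231  6.7331] tcp [ 0.546  -0.0246  0.1661]
t: 31.88
tau6 series [0.281  0.2795] Tz [0.2699 0.2531]
t 31.98 Tz 0.2615122722153638 +- 0.005959012866551805 tau6 0.2802496450021863 +- 0.0005000032104084195 Fz 6.533355837728622 phi 105.76312761892736 q6 -0.5245609284793158 F [-1.7029  1.6581  6.4448] tcp [ 0.5459 -0.0246  0.1661]
```

```bash
python3 -m crank '[{"dp":[0,0,0],"delta_rot":[0,0,-0.006],"fingers":-1},{"dp":[0,0,0],"delta_rot":[0,0,-0.003],"fingers":-1},{"dp":[0,0,0],"delta_rot":[0,0,0],"fingers":-1},{"dp":[0,0,0],"delta_rot":[0,0,0],"fingers":-0.4},{"dp":[0,0,0],"delta_rot":[0,0,0],"fingers":0.2},{"dp":[0,0,0],"delta_rot":[0,0,0],"fingers":1},{"dp":[0,0,0],"delta_rot":[0,0,0],"fingers":1},{"dp":[0,0,0],"delta_rot":[0,0,0],"fingers":1},{"dp":[0,0,0],"delta_rot":[0,0,0],"fingers":1}]'
python3 -m crank '[{"dp":[0,0,-0.02],"delta_rot":[0,0,0],"fingers":1},{"dp":[0,0,-0.05],"delta_rot":[0,0,0],"fingers":1},{"dp":[0,0,-0.07],"delta_rot":[0,0,0],"fingers":1},{"dp":[0,0,-0.07],"delta_rot":[0,0,0],"fingers":1},{"dp":[0,0,-0.05],"delta_rot":[0,0,0],"fingers":1},{"dp":[0,0,0],"delta_rot":[0,0,0],"fingers":1},{"dp":[0,0,0],"delta_rot":[0,0,0],"fingers":1},{"dp":[0,0,0],"delta_rot":[0,0,0],"fingers":1}]'
python3 side.py; python3 -c "
from h import *
p,d=manip.snapshot('side')
cv2.imwrite('pics/side12.png',cv2.resize(p[80:240,160:340],(675,600),interpolation=2)[:,:,::-1])"
```

```text
t: 32.73
tcp_pos: [0.546, -0.0249, 0.1655]
tool_rot: [0.581, 0.814, -0.0, -0.0]
force: [-0.2, 0.8, -0.2]
finger_gap: 0.98
gripper_force: 0.0
t: 33.4
tcp_pos: [0.5453, -0.0247, 0.2955]
tool_rot: [0.581, 0.814, -0.0, -0.0]
force: [-0.3, -0.2, -0.6]
finger_gap: 1.002
gripper_force: 0.0
shelf x [-146.9976  151.0202] -147.91250877600754 151.8341999857387
rail x -115.21759001419836 123.54433597760708 y 80.04246544430053 153.87699936778236
-1 n 94 y range 120.3195414183438 145.95003619962816
1 n 114 y range 120.98869599772654 146.54971135400706
```

View pics/side12.png

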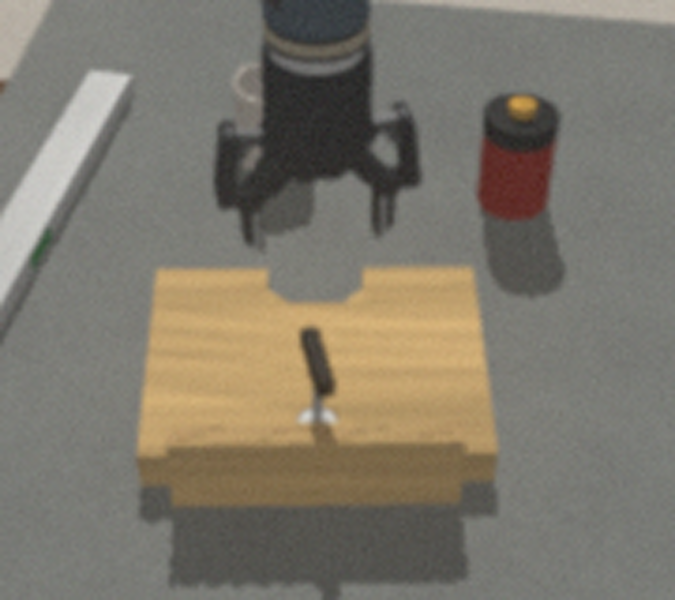

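The key stands upright in the cam at crop (318,370). The rail is flush along the whole bored edge, and the mug and tin are untouched. I'm handing in.

```bash
python3 -c "
from station import manip
print(manip.sign_off())"
```

```text
the job is handed in; nothing more can be done
None
```

I handed the job in at about 34 s: the rail is flush against the shelf and the key is left standing in the cam with the gripper clear. The cam stuck and slipped as it tightened (up to about 0.365 N m applied), so I could only estimate its final torque at 0.29 to 0.345 N m, just reaching under the 0.30 to 0.36 target.

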